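# Hold the cap plate over the box-forming jig, screw holes in line

## Task

The aluminium cap plate of the box-forming jig lies wrong face up on the wooden rest block, its two rubber strips on top. Turn it over so that the strips face down, then hold it level in the gripper about a centimetre clear above the jig's narrow block, lying the same way as the block, so that each of the four threaded holes is in full view through its own plate hole, ready for a colleague to drop the screws in. Finish while holding it still there, touching neither jig nor anything else with it, and leave the brown tray, the tape roll and the screwdriver alone.

Things in the scene. Friction and masses are not known exactly. Their poses are not given: they have to be found in the camera images.
- plate: Loose aluminium plate, 96 (x) by 60 (y) by 12 mm, about 0.16 kg, four 16 mm through holes. Origin: centre of the smooth face; z runs through the plate to the other face, with two black rubber strips 3 mm proud (tops 15 mm from the origin plane). Starts smooth face down, z up; z must end down. If stood on a 60 by 12 mm end on the table it stays up, and a light push near the top tips it over.
- plate_a (a point): Centre of the plate's hole at (-28, 13) mm in the plate's x and y, in the plane of the smooth face. The others are at (8, 13), (-8, -13) and (28, -13): the same after a half turn about z, but a mirror image seen from the other face.
- plate_b (a point): Centre of the plate's hole at (28, -13) mm, in the plane of the smooth face; axes as the plate's.
- jig: Fixed jig: dark steel foot 150 (x) by 120 (y) by 12 mm with bolt heads up to 17 mm, in its middle an aluminium block 92 (x) by 42 (y) mm, flat top 60 mm above the table with four 8 mm threaded holes. Origin: centre of the foot's underside, on the table, z up. The plate is 9 mm wider than the block at each long side, so fingers on the plate's long sides pass beside it.
- jig_a (a point): Mouth of the jig's threaded hole at (-28, -13) mm in the jig's x and y (the others: (8, -13), (-8, 13), (28, 13)), 60 mm above the table. Belongs under plate_a, or under plate_b with the plate half turned (equally good).
- jig_b (a point): Mouth of the jig's threaded hole at (28, 13) mm, 60 mm above the table. It belongs under plate_b, or under plate_a if the plate is turned half round (equally good).
- rest: Fixed wooden rest block, 60 (x) by 38 (y) by 25 mm high; origin: centre of its underside, z up. The plate starts on it, along it and roughly centred. Jig and rest lie on opposite sides of the robot's x axis (either way round), centres 170 mm or more off it, x axes within 30 degrees of world y. The table between them is empty from x = 0.40 to 0.66 m.
- tray: Bystander: open brown cardboard tray 140 by 100 mm, 45 mm high, at the far side of the table, beyond the empty middle; origin at the centre of its underside. Leave alone.
- tape: Bystander: roll of clear tape lying flat, 92 mm across, 24 mm high, far out to the robot's left; origin at the centre of its underside. Leave alone.
- driver: Bystander: screwdriver lying flat far out to the robot's right, about along x. Leave alone.

How it is judged:
On the way:
1. the plate has been turned over, strips facing down (angle between plate's own z axis and vertical above 2.85 rad), for 0.2 s.
At the end, for the whole second after the job is handed in: The plate is held by the fingers, strips down, level within 0.1 rad (about 6 degrees), its strips 3 to 20 mm above the jig's top, the marked plate holes within 4 mm horizontally of their threaded holes (either way round), at rest and touching neither the jig nor any other thing (angle between plate's own z axis and vertical above 3.04 rad and z of plate in the frame of jig between 0.078 and 0.095 m and ((horizontal distance between plate_a and jig_a below 0.004 m and horizontal distance between plate_b and jig_b below 0.004 m) or (horizontal distance between plate_a and jig_b below 0.004 m and horizontal distance between plate_b and jig_a below 0.004 m)) and contact force between the fingers and plate above 1 N and contact force between plate and jig below 0.1 N and contact force between plate and rest below 0.1 N and contact force between plate and tray below 0.1 N and contact force between plate and tape below 0.1 N and contact force between plate and driver below 0.1 N and linear speed of plate below 0.015 m/s and angular speed of plate below 0.1 rad/s); the arm keeps its last pose, push and grip.
It fails at once if a bystander (tray, tape roll or screwdriver) is moved more than 15 mm (distance of any of tray, tape, driver from where it was at the start of the episode above 0.015 m).
It also fails if it takes over 64 s, if anything falls off the work surface, if the arm or the gripper's body presses on something with over 40 N, if the wrist force passes 120 N, or if a joint passes its speed limit or range.

## Robot

A 6-joint arm with a two-finger parallel gripper is mounted at the origin on the work surface. World frame = base frame: x ahead of the robot, y to its left, z up, the work surface at z = 0. Lengths are in m, angles in rad, forces in N, time in s.
With the tool pointing down it reaches from about 0.25 to 0.725 m from the base axis. Payload 4 kg.
Tool frame: the origin (TCP) lies between the finger pads; the fingertips stand 17 mm ahead of it and the grasp point (between the pads) lies 2 mm behind it; z points along the fingers, x is the direction in which the jaws open and shut, and the axes are right-handed (so a half turn about z gives the same grasp; the last joint's range is limited). The gripper opens to 85 mm and grips with 20 to 120 N. Pads are 22 mm wide; open, the fingers measure 114 mm over their backs; the gripper's body (76 mm by 85 mm) begins 54 mm behind the grasp point. The pads swing forward as they close: fully open they stand 13 mm farther back than shut.
Start: joints at [1.18, 0.241, 0.005, 1.335, 0, 1.571], TCP at [0.19, 0.462, 0.248] pointing down, gripper open.
Joint ranges: [-2.72, 2.72], [-1.05, 1.87], [-1.09, 1.28], [-1.99, 2.15], [-1.42, 1.44], [-3.14, 3.14]. Speed limits (rad/s): [2.79, 2.79, 3.14, 3.14, 3.14, 3.14].

## Interface

Orientations are given as a unit quaternion [x, y, z, w].
In Python, from workcell import telemetry, cams, workorder gives the robot as it stands. The module is installed in compiled form; this text tells all that it offers.
- The arm moves only by the tool apply_moves, never from a script. Its argument "moves" is a list that holds one entry, the list of rows, each a list of 4 numbers: the shift along the tool's x, y, z in mm, then the turn about the tool's z in degrees. A call has exactly 10 rows; each row shifts and turns the pose as measured when the row begins, along the tool's axes as they then stand; what a row does not reach is not made up. A row lasts 1/10 s, in which the tool goes at most 50 mm and 8.59 degrees, less where a joint would pass 70% of its speed; a pose out of reach is approached as far as the arm can. A call with a gripper value outside its range is refused whole. "hand" is the gripper's target within -1 to 1 (fully open at 1, half-way at 0, shut at -1), set as the call begins (left out, the last holds). The fingers move at their own pace and stop on an object; the grip force is fixed at half the most. Time passes only in rows, so rows that do not move let the fingers close, or fill a call up. It gives the time, the measured TCP pose, the force and the opening at its end, in the units of the state.
- telemetry.get_obs(): the state, without advancing time (a new reading comes with each control period).
- cams.camera(name): name is "side" or "top" or "wrist"; returns a dict with "color" (384x512x3 uint8, red, green, blue), "fovy" (degrees; the focal length in pixels is half the picture's height over the tangent of half this angle, whatever the lens; pixels are square), "cx", "cy" (the principal point, pixels), "camera_from_world" (4x4, takes a point from world to camera coordinates). Camera axes: x right, y down, z forward; pixel columns grow to the right and rows downward; lengths in m; the calibration is good to about 2 mm. A picture is of the moment at which its call begins. There is no depth.
- workorder.job_done(): hands the job in, once; it reports no verdict.
The state is a dict: "clock": time; "joint_pos": joint angles; "joint_vel": joint speeds; "tau": joint torques, N m; "eef_pos": TCP position; "tool_rot": TCP orientation; "ft_force": force on the tool from outside, world axes, zero at the start; "ft_torque": the same for the moment, N m; "grip_width": finger opening in m.
Only numpy, scipy, OpenCV 4.12 (cv2) and the standard library are available. Lean on these libraries where they do the work, as an engineer would, in place of code of your own. Each camera call takes 0.05 s, during which the arm holds its last target. There are 200 camera calls.

## Working session

There is one attempt and no reset: what is moved stays moved. The work goes in short steps, Python scripts to look and compute and a tool call to move; the robot and the scene stay as the last step left them, time stands still between calls to the robot, and variables do not carry over. Pictures are saved under pics/ and viewed, about 8 in all and at most 12, crops included, and the job is handed in when it is done.

Besides the shell and the picture viewer there is one more tool, called as name(argument=value, ...) on one line, values as JSON. apply_moves: Moves the arm, as the interface text tells. Its arguments: {"type":"object","properties":{"moves":{"type":"array"},"hand":{"type":"number"}},"required":["moves"]}

```bash
mkdir -p pics; cat > h.py <<'E'
import numpy as np, cv2
from scipy.spatial.transform import Rotation as R
from workcell import telemetry, cams, workorder
def cam(n):
    c=cams.camera(n); f=192/np.tan(np.radians(c["fovy"])/2)
    return c["color"],np.array([[f,0,c["cx"]],[0,f,c["cy"]],[0,0,1]]),np.array(c["camera_from_world"])
def ray(uv,K,T,z):
    "pixels -> world points on plane z"
    uv=np.atleast_2d(uv).astype(float); d=np.c_[uv,np.ones(len(uv))]@np.linalg.inv(K).T@T[:3,:3]
    o=-T[:3,:3].T@T[:3,3]; return o+d*((z-o[2])/d[:,2])[:,None]
def proj(P,K,T):
    q=(np.atleast_2d(P)@T[:3,:3].T+T[:3,3])@K.T; return q[:,:2]/q[:,2:]
def save(img,name,s=1.5): cv2.imwrite("pics/"+name,cv2.resize(img[...,::-1],None,fx=s,fy=s))
def state():
    o=telemetry.get_obs(); r=R.from_quat(o["tool_rot"]).as_matrix()
    print("t",round(o["clock"],2),"tcp",np.round(o["eef_pos"],4),"x",np.round(r[:,0],3),"y",np.round(r[:,1],3),"F",np.round(o["ft_force"],1),"w",round(o["grip_width"],4)); return o,r
E
python3 - <<'E'
from h import *
o,r=state(); print(r)
for n in("top","side"):
    i,K,T=cam(n); save(i,n+"0.png"); print(n,K[0,0],-T[:3,:3].T@T[:3,3],T[:3,:3].round(2).tolist())
E
```

```text
t 0.0 tcp [0.1902 0.4617 0.2474] x [ 0.381  0.925 -0.002] y [ 0.925 -0.381  0.   ] F [0.3 0.5 0.9] w 0.0854
[[ 3.80977684e-01  9.24583878e-01 -8.10512139e-04]
 [ 9.24581768e-01 -3.80978546e-01 -1.97537173e-03]
 [-2.13518459e-03  3.18780081e-06 -9.99997720e-01]]
top 377.8489565817488 [ 0.51600966 -0.00197845  1.10417139] [[-0.0, -1.0, 0.02], [-1.0, 0.0, -0.1], [0.1, -0.02, -1.0]]
side 468.53485499651407 [ 0.22250722 -0.84147272  0.93880442] [[0.9, -0.44, -0.01], [-0.31, -0.62, -0.72], [0.31, 0.65, -0.69]]
```

View pics/top0.png

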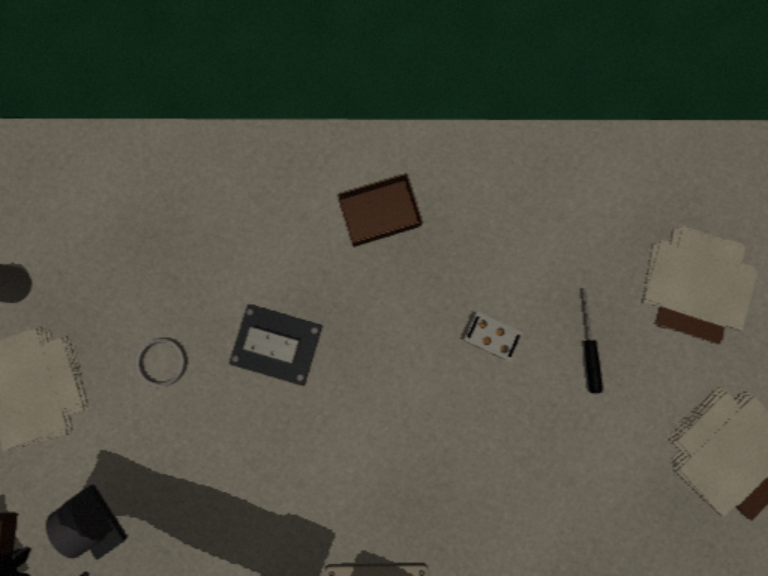

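View pics/side0.png

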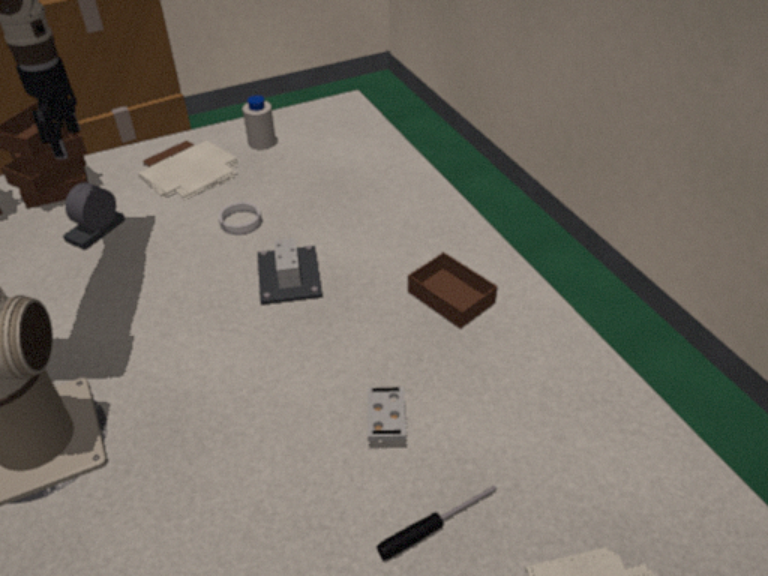

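```bash
cat >> h.py <<'E'
def rect(mask,K,T,z):
    "largest blob -> centre, long-axis angle (deg), sizes on plane z"
    c=max(cv2.findContours(mask.astype(np.uint8),cv2.RETR_EXTERNAL,cv2.CHAIN_APPROX_NONE)[0],key=cv2.contourArea)
    P=ray(c[:,0,:],K,T,z)[:,:2]; (cx,cy),(w,h),a=cv2.minAreaRect((P*1000).astype(np.float32))
    if h>w: w,h,a=h,w,a+90
    return np.array([cx,cy])/1000,(a+90)%180-90,(w,h)
def box(shape,u0,u1,v0,v1):
    m=np.zeros(shape[:2],bool); m[v0:v1,u0:u1]=1; return m
E
python3 - <<'E'
from h import *
i,K,T=cam("top"); g=i.max(2).astype(int)
print(g[225,270],g[205,345], i[228,180],i[235,185])
m=box(i.shape,160,202,212,248)&(g>115); print("block",rect(m,K,T,.06))
m=box(i.shape,145,225,195,265)&(g<75); m=cv2.morphologyEx(m.astype(np.uint8),cv2.MORPH_CLOSE,np.ones((25,25))); print("foot",rect(m,K,T,.012))
w=box(i.shape,300,355,200,245); m=w&((g>125)|(g<60)); m=cv2.morphologyEx(m.astype(np.uint8),cv2.MORPH_CLOSE,np.ones((5,5))); print("plate",rect(m,K,T,.037))
v=np.hstack([cv2.resize(i[190:270,140:230],None,fx=4,fy=4),cv2.resize(i[190:270,295:385],None,fx=4,fy=4)]); save(v,"crop1.png",1)
E
```

```text
104 107 [114 109  99] [113 110 100]
block (array([0.49857013, 0.17578351]), 74.63371276855469, (57.97191619873047, 38.217857360839844))
foot (array([0.50271747, 0.18808907]), 73.66138458251953, (151.55178833007812, 121.21768951416016))
plate (array([ 0.53495905, -0.17975163]), -45.694976806640625, (54.33721160888672, 29.788490295410156))
```

View pics/crop1.png

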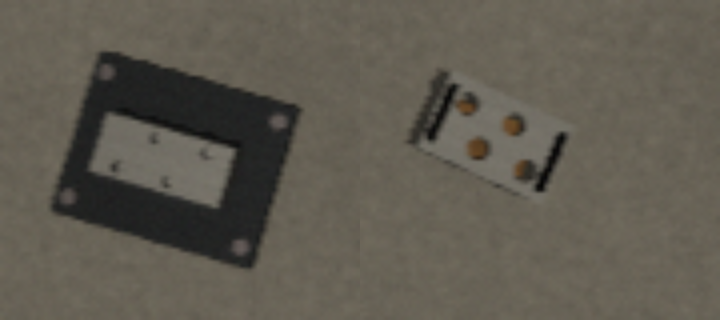

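```bash
python3 - <<'E'
from h import *
i,K,T=cam("top"); state()
b=ray(np.array([(105,112),(240,148),(222,208),(88,172)])/4+[140,190],K,T,.06)
p=ray(np.array([(452,71),(573,130),(541,200),(420,146)])/4+[295-90,190],K,T,.037)
s=ray(np.array([(442,112),(552,162)])/4+[295-90,190],K,T,.040)
for q in(b,p):
    print(q.mean(0).round(4),np.linalg.norm(q[1]-q[0]),np.linalg.norm(q[2]-q[1]),[np.degrees(np.arctan2(*(a-c)[1::-1])) for a,c in((q[0],q[1]),(q[3],q[2]))])
print(s.mean(0),np.linalg.norm(s[1]-s[0]),np.degrees(np.arctan2(*(s[0]-s[1])[1::-1])))
E
```

```text
t 0.2 tcp [0.1903 0.462  0.2478] x [ 0.381  0.925 -0.001] y [ 0.925 -0.381 -0.   ] F [ 0.  -0.9 -0.5] w 0.0857
[0.5015 0.1872 0.06  ] 0.09591101202411421 0.042371238579083204 [np.float64(74.96357862340902), np.float64(74.87581318457025)]
[ 0.516 -0.225  0.037] 0.09469426721995493 0.05444760282728248 [np.float64(63.756653954976656), np.float64(65.79201674454346)]
[ 0.51580148 -0.22465518  0.04      ] 0.08458218644628883 65.36047082675744
```

```bash
cat >> h.py <<'E'
def plan(xyz,yaw,n):
    "rows (tool mm, deg) from the measured pose to TCP xyz with tool x at world angle yaw (deg)"
    o,r=state(); p=np.array(o["eef_pos"]); a=np.degrees(np.arctan2(r[1,0],r[0,0]))
    d=(np.array(xyz)-p)/n*1000; da=((a-yaw+180)%360-180)/n
    for k in range(n):
        t=np.radians(a-da*k); x=np.array([np.cos(t),np.sin(t)]); y=np.array([x[1],-x[0]])
        print([round(float(v),1) for v in(x@d[:2],y@d[:2],-d[2],da)],end=", " if k<n-1 else "\n")
E
python3 -c "
from h import *
plan((.5325,-.188,.16),-25,18)"
```

```text
t 0.2 tcp [0.1903 0.462  0.2478] x [ 0.381  0.925 -0.001] y [ 0.925 -0.381 -0.   ] F [ 0.  -0.9 -0.5] w 0.0857
[-26.1, 31.3, 4.9, 5.1], [-23.2, 33.5, 4.9, 5.1], [-20.1, 35.5, 4.9, 5.1], [-16.9, 37.2, 4.9, 5.1], [-13.5, 38.5, 4.9, 5.1], [-10.0, 39.6, 4.9, 5.1], [-6.4, 40.3, 4.9, 5.1], [-2.7, 40.7, 4.9, 5.1], [0.9, 40.8, 4.9, 5.1], [4.6, 40.5, 4.9, 5.1], [8.2, 40.0, 4.9, 5.1], [11.8, 39.1, 4.9, 5.1], [15.2, 37.9, 4.9, 5.1], [18.6, 36.3, 4.9, 5.1], [21.7, 34.5, 4.9, 5.1], [24.7, 32.4, 4.9, 5.1], [27.6, 30.1, 4.9, 5.1], [30.1, 27.5, 4.9, 5.1]
```

apply_moves(moves=[[[-26,31,3,5],[-23,33,3,5],[-20,35,3,5],[-17,37,3,5],[-13,38,3,5],[-10,40,4,5],[-6,40,4,5],[-3,41,5,5],[1,41,5,5],[5,40,5,5]]], hand=1)

```text
clock: 1.2
eef_pos: [0.3839, 0.0945, 0.2075]
tool_rot: [0.99, 0.142, 0.001, -0.0]
ft_force: [0.3, 1.1, -0.3]
grip_width: 0.0856
```

```bash
python3 -c "
from h import *
plan((.5325,-.188,.16),-25,9)"
```

```text
t 1.2 tcp [0.3839 0.0945 0.2075] x [0.96  0.281 0.002] y [ 0.281 -0.96  -0.   ] F [ 0.3  1.1 -0.3] w 0.0856
[7.0, 34.8, 5.3, 4.6], [9.8, 34.1, 5.3, 4.6], [12.5, 33.2, 5.3, 4.6], [15.1, 32.1, 5.3, 4.6], [17.6, 30.8, 5.3, 4.6], [20.0, 29.3, 5.3, 4.6], [22.3, 27.6, 5.3, 4.6], [24.4, 25.7, 5.3, 4.6], [26.4, 23.7, 5.3, 4.6]
```

apply_moves(moves=[[[7,35,5,4.6],[10,34,5,4.6],[12,33,5,4.6],[15,32,5,4.6],[18,31,5,4.6],[20,29,5,4.6],[22,28,5,4.6],[24,26,5,4.6],[26,24,5,4.6],[0,0,0,0]]])

```text
clock: 2.2
eef_pos: [0.531, -0.2088, 0.158]
tool_rot: [0.972, -0.237, 0.001, -0.001]
ft_force: [-0.6, 1.4, -0.5]
grip_width: 0.0855
```

```bash
python3 -c "
from h import *
i,K,T=cam('wrist'); save(i,'w1.png'); plan((.5325,-.188,.031),-25,8); print(K[0],-T[:3,:3].T@T[:3,3],T[:3,:3])"
```

```text
t 2.25 tcp [ 0.53   -0.207   0.1581] x [ 0.889 -0.458 -0.001] y [-0.458 -0.889 -0.003] F [-0.1  0.9  0.5] w 0.0854
[-0.8, -2.3, 15.9, -0.3], [-0.8, -2.3, 15.9, -0.3], [-0.8, -2.3, 15.9, -0.3], [-0.8, -2.3, 15.9, -0.3], [-0.8, -2.3, 15.9, -0.3], [-0.8, -2.3, 15.9, -0.3], [-0.7, -2.3, 15.9, -0.3], [-0.7, -2.3, 15.9, -0.3]
[283.60639344   0.         251.19657304] [ 0.56198622 -0.14831555  0.28443313] [[ 0.88768484 -0.46044985  0.0012467 ]
 [-0.44407031 -0.85538527  0.26667884]
 [-0.12172582 -0.23728039 -0.96378464]]
```

View pics/w1.png

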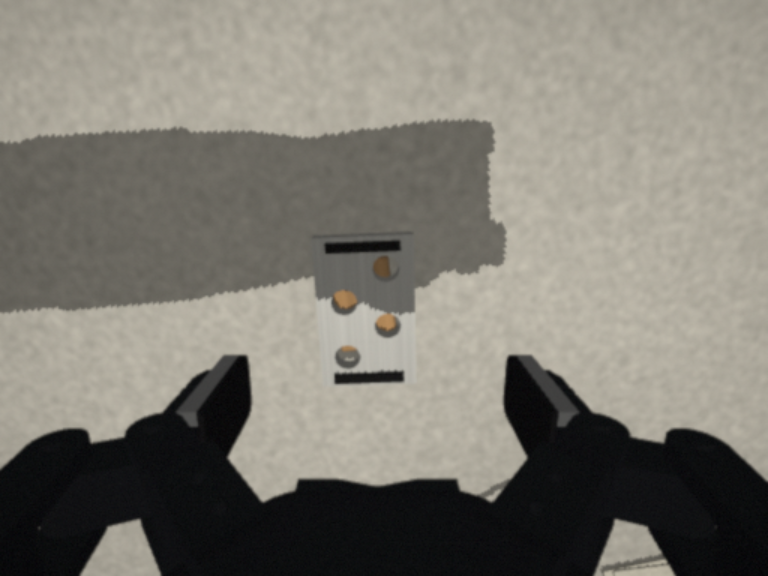

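```bash
python3 -c "
from h import *
i,K,T=cam('wrist')
s=ray(np.array([(325,243),(400,241),(335,383),(404,381)])/1.5,K,T,.040); c=ray(np.array([(314,236),(413,232),(416,384),(324,386)])/1.5,K,T,.037)
print(s.round(4),s.mean(0)); print(c.round(4),c.mean(0),[np.linalg.norm(c[k]-c[k-1]) for k in range(4)])
n=(c[0]+c[1]-c[2]-c[3]); print(np.degrees(np.arctan2(-n[1],-n[0])), np.degrees(np.arctan2(*(s[2]+s[3]-s[0]-s[1])[1::-1])))
state()
"
```

```text
[[ 0.5156 -0.1689  0.04  ]
 [ 0.5548 -0.1877  0.04  ]
 [ 0.4776 -0.2502  0.04  ]
 [ 0.5172 -0.269   0.04  ]] [ 0.51631476 -0.21895921  0.04      ]
[[ 0.5114 -0.1626  0.037 ]
 [ 0.5638 -0.187   0.037 ]
 [ 0.5226 -0.276   0.037 ]
 [ 0.4692 -0.2501  0.037 ]] [ 0.51675812 -0.21891422  0.037     ] [np.float64(0.09713298423137294), np.float64(0.05783445060847211), np.float64(0.09808469743814958), np.float64(0.05931664053905007)]
-115.28848536678578 -114.95176140204633
t 2.3 tcp [ 0.5295 -0.2056  0.1585] x [ 0.89  -0.456 -0.001] y [-0.456 -0.89  -0.003] F [-0.2  0.2 -0.3] w 0.0851
```

apply_moves(moves=[[[-5,-19,8,-0.7],[0,0,15,-0.7],[0,0,20,-0.5],[0,0,20,0],[0,0,20,0],[0,0,20,0],[0,0,10,0],[0,0,8,0],[0,0,0,0],[0,0,0,0]]])

```text
clock: 3.3
eef_pos: [0.5317, -0.1737, 0.0389]
tool_rot: [0.978, -0.209, 0.001, -0.003]
ft_force: [0.2, 0.3, 1.0]
grip_width: 0.0855
```

```bash
python3 -c "
from h import *
plan((.533,-.186,.030),-25,3)"
```

```text
t 3.3 tcp [ 0.5317 -0.1737  0.0389] x [ 0.913 -0.408  0.   ] y [-0.408 -0.913 -0.006] F [0.2 0.3 1. ] w 0.0855
[2.1, 3.6, 3.0, 0.3], [2.1, 3.6, 3.0, 0.3], [2.1, 3.5, 3.0, 0.3]
```

apply_moves(moves=[[[2,3.5,3,0.3],[2,3.5,3,0.3],[2,3.5,3,0.3],[0,0,0,0],[0,0,0,0],[0,0,0,0],[0,0,0,0],[0,0,0,0],[0,0,0,0],[0,0,0,0]]])

```text
clock: 4.3
eef_pos: [0.5351, -0.188, 0.032]
tool_rot: [0.976, -0.218, 0.003, -0.003]
ft_force: [-0.4, -0.3, -0.2]
grip_width: 0.0853
```

apply_moves(moves=[[[0,0,0,0],[0,0,0,0],[0,0,0,0],[0,0,0,0],[0,0,0,0],[0,0,0,0],[0,0,0,0],[0,0,0,0],[0,0,0,0],[0,0,0,0]]], hand=0.38)

```text
clock: 5.3
eef_pos: [0.5349, -0.1878, 0.0324]
tool_rot: [0.976, -0.218, 0.003, -0.003]
ft_force: [-0.1, 0.7, 1.9]
grip_width: 0.0593
```

```bash
python3 -c "
from h import *
state()"
```

```text
t 5.3 tcp [ 0.5349 -0.1878  0.0324] x [ 0.905 -0.425  0.005] y [-0.425 -0.905 -0.007] F [-0.1  0.7  1.9] w 0.0593
```

apply_moves(moves=[[[0,0,-6,0],[0,0,-7,0],[0,0,-7,0],[0,0,-7,0],[0,0,-7,0],[0,0,-7,0],[0,0,-7,0],[0,0,-5,0],[0,0,0,0],[0,0,0,0]]])

```text
clock: 6.3
eef_pos: [0.5343, -0.1878, 0.0899]
tool_rot: [0.976, -0.217, 0.003, -0.003]
ft_force: [-0.3, 0.1, -2.1]
grip_width: 0.0593
```

```bash
python3 -c "
from h import *
state(); i,K,T=cam('side'); save(i[190:330,200:330],'s1.png',3)
i,K,T=cam('wrist'); save(i,'w2.png',1)
a=cv2.imread('pics/s1.png'); b=cv2.imread('pics/w2.png'); cv2.imwrite('pics/c2.png',np.hstack([a[:384],b])[:, :800])
"
```

```text
t 6.3 tcp [ 0.5343 -0.1878  0.0899] x [ 0.905 -0.425  0.005] y [-0.424 -0.905 -0.007] F [-0.3  0.1 -2.1] w 0.0593
```

View pics/c2.png

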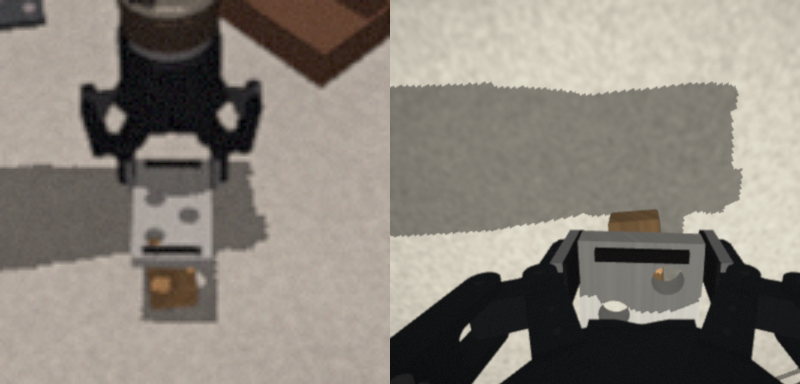

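```bash
python3 -c "
from h import *
o,r=state(); i,K,T=cam('side'); p=np.array(o['eef_pos'])
y=np.array([-.424,-.905,0]); x=np.array([.905,-.425,0]); pv=p+[0,0,.002]
for th in(0,10,20,30,45):
    t=np.radians(th); d=y*np.cos(t)-np.array([0,0,np.sin(t)]); n=y*np.sin(t)+np.array([0,0,np.cos(t)])
    q=[pv+d*l+n*h+x*s for l in(-.01,.086) for h in(-.006,.006) for s in(-.03,.03)]
    print(th,((proj(q,K,T)-[200,190])*3).round(0).tolist())
"
```

```text
t 6.4 tcp [ 0.5342 -0.1878  0.0896] x [ 0.905 -0.425  0.004] y [-0.424 -0.905 -0.007] F [ 0.3  0.3 -2.4] w 0.0595
0 [[132.0, 164.0], [207.0, 162.0], [131.0, 154.0], [207.0, 152.0], [131.0, 262.0], [212.0, 260.0], [131.0, 252.0], [212.0, 250.0]]
10 [[131.0, 161.0], [207.0, 160.0], [131.0, 154.0], [207.0, 152.0], [132.0, 271.0], [211.0, 269.0], [132.0, 264.0], [212.0, 262.0]]
20 [[131.0, 159.0], [207.0, 158.0], [131.0, 154.0], [207.0, 152.0], [132.0, 277.0], [211.0, 275.0], [132.0, 272.0], [211.0, 271.0]]
30 [[131.0, 157.0], [207.0, 156.0], [131.0, 154.0], [207.0, 153.0], [133.0, 279.0], [210.0, 278.0], [133.0, 278.0], [211.0, 276.0]]
45 [[131.0, 155.0], [207.0, 154.0], [131.0, 156.0], [207.0, 155.0], [134.0, 277.0], [209.0, 275.0], [133.0, 279.0], [210.0, 277.0]]
```

apply_moves(moves=[[[0,0,6,0],[0,0,7,0],[0,0,7,0],[0,0,7,0],[0,0,5,0],[0,0,3,0],[0,0,0,0],[0,0,0,0],[0,0,0,0],[0,0,0,0]]], hand=0.39)

```text
clock: 7.45
eef_pos: [0.5329, -0.187, 0.0491]
tool_rot: [0.976, -0.217, 0.001, -0.003]
ft_force: [0.2, 0.4, -2.3]
grip_width: 0.0596
```

```bash
cat >> h.py <<'E'
def tilt(n=None,lo=-5,hi=100):
    "far (B) strip seen by side camera -> tilt of plate about pads"
    o,r=state(); i,K,T=cam('side'); p=np.array(o['eef_pos'])+[0,0,.002]; g=i.max(2).astype(int)
    y=r[:,1]*[1,1,0]; x=r[:,0]*[1,1,0]
    best=[]
    for th in range(lo,hi,3):
        t=np.radians(th); d=y*np.cos(t)-np.array([0,0,np.sin(t)]); nn=y*np.sin(t)+np.array([0,0,np.cos(t)])
        uv=proj([p+d*.080+nn*.009+x*s for s in np.linspace(-.017,.017,9)],K,T).round().astype(int)
        best.append((int(g[uv[:,1],uv[:,0]].mean()),th))
    print("tilt candidates (brightness,deg)",sorted(best)[:5])
    if n: save(i[190:330,180:380],n,4)
E
python3 -c "
from h import *
tilt('t1.png')"
```

```text
t 7.45 tcp [ 0.5329 -0.187   0.0491] x [ 0.905 -0.425 -0.   ] y [-0.425 -0.905 -0.007] F [ 0.2  0.4 -2.3] w 0.0596
tilt candidates (brightness,deg) [(22, 7), (23, 79), (53, 4), (53, 82), (93, 34)]
```

apply_moves(moves=[[[0,0,0,0],[0,0,0,0],[0,0,0,0],[0,0,0,0],[0,0,0,0],[0,0,0,0],[0,0,0,0],[0,0,0,0],[0,0,0,0],[0,0,0,0]]], hand=0.397)

```text
clock: 8.5
eef_pos: [0.5334, -0.1872, 0.0499]
tool_rot: [0.976, -0.217, 0.002, -0.003]
ft_force: [-0.4, -1.3, -2.0]
grip_width: 0.0594
```

```bash
python3 -c "
from h import *
tilt('t2.png')"
```

```text
t 8.5 tcp [ 0.5334 -0.1872  0.0499] x [ 0.905 -0.424  0.002] y [-0.424 -0.905 -0.007] F [-0.4 -1.3 -2. ] w 0.0594
tilt candidates (brightness,deg) [(26, 7), (28, 79), (39, 4), (72, 82), (93, 31)]
```

apply_moves(moves=[[[0,0,0,0],[0,0,0,0],[0,0,0,0],[0,0,0,0],[0,0,0,0],[0,0,0,0],[0,0,0,0],[0,0,0,0],[0,0,0,0],[0,0,0,0]]], hand=0.405)

```text
clock: 9.55
eef_pos: [0.5335, -0.1875, 0.0504]
tool_rot: [0.976, -0.218, 0.002, -0.003]
ft_force: [-0.3, 0.5, -0.8]
grip_width: 0.06
```

```bash
python3 -c "
from h import *
tilt('t2.png')"
```

```text
t 9.55 tcp [ 0.5335 -0.1875  0.0504] x [ 0.905 -0.425  0.002] y [-0.425 -0.905 -0.007] F [-0.3  0.5 -0.8] w 0.06
tilt candidates (brightness,deg) [(31, 61), (33, 64), (34, 22), (37, 25), (37, 28)]
```

apply_moves(moves=[[[0,0,0,0],[0,0,0,0],[0,0,-3,0],[0,0,-4,0],[0,0,-4,0],[0,0,-4,0],[0,0,-4,0],[0,0,-4,0],[0,0,0,0],[0,0,0,0]]], hand=0.403)

```text
clock: 10.6
eef_pos: [0.5336, -0.1881, 0.076]
tool_rot: [0.976, -0.218, 0.002, -0.003]
ft_force: [0.4, -1.2, -1.5]
grip_width: 0.0593
```

```bash
python3 -c "
from h import *
tilt('t3.png')"
```

```text
t 10.6 tcp [ 0.5336 -0.1881  0.076 ] x [ 0.905 -0.425  0.003] y [-0.425 -0.905 -0.006] F [ 0.4 -1.2 -1.5] w 0.0593
tilt candidates (brightness,deg) [(142, 13), (142, 70), (142, 73), (143, 16), (143, 76)]
```

View pics/t3.png

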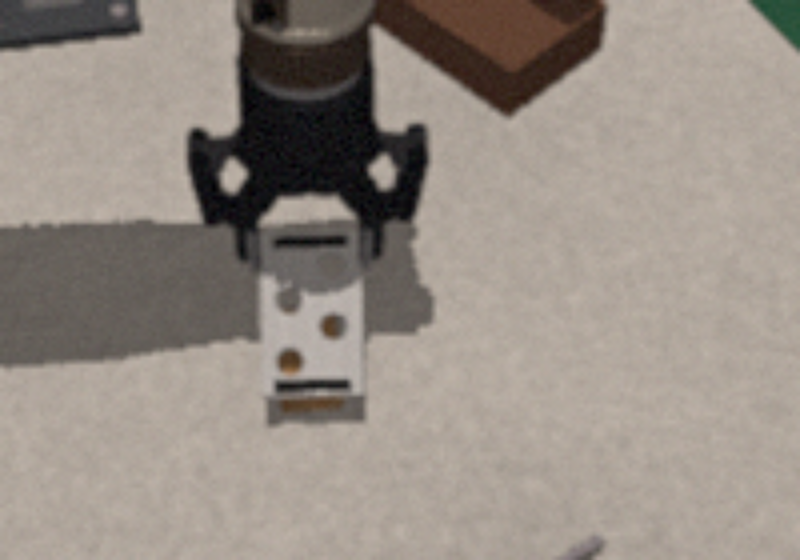

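```bash
python3 -c "
from h import *
plan((.53,-.03,.076),-25,6)"
```

```text
t 10.65 tcp [ 0.5335 -0.1881  0.076 ] x [ 0.905 -0.425  0.003] y [-0.425 -0.905 -0.006] F [ 0.1  0.7 -1.3] w 0.0599
[-11.7, -23.6, -0.0, -0.0], [-11.7, -23.6, -0.0, -0.0], [-11.7, -23.6, -0.0, -0.0], [-11.7, -23.6, -0.0, -0.0], [-11.7, -23.6, -0.0, -0.0], [-11.7, -23.6, -0.0, -0.0]
```

apply_moves(moves=[[[0,0,-8,0],[0,0,-10,0],[-6,-12,-6,0],[-12,-24,0,0],[-12,-24,0,0],[-12,-24,0,0],[-12,-24,0,0],[-10,-20,0,0],[-6,-12,0,0],[0,0,0,0]]], hand=0.38)

```text
clock: 11.65
eef_pos: [0.5306, -0.0205, 0.1075]
tool_rot: [0.976, -0.217, 0.005, -0.005]
ft_force: [-0.3, -0.7, -2.3]
grip_width: 0.0592
```

apply_moves(moves=[[[0,0,5,0],[0,0,8,0],[0,0,8,0],[0,0,8,0],[0,0,6,0],[0,0,3,0],[0,0,0,0],[0,0,0,0],[0,0,0,0],[0,0,0,0]]])

```text
clock: 12.65
eef_pos: [0.5308, -0.0241, 0.0652]
tool_rot: [0.975, -0.22, 0.004, -0.004]
ft_force: [-0.2, 0.7, -1.7]
grip_width: 0.0595
```

```bash
python3 -c "
from h import *
state()"
```

```text
t 12.65 tcp [ 0.5308 -0.0241  0.0652] x [ 0.903 -0.429  0.006] y [-0.429 -0.903 -0.01 ] F [-0.2  0.7 -1.7] w 0.0595
```

apply_moves(moves=[[[0,0,0,0],[0,0,0,0],[0,0,0,0],[0,0,0,0],[0,0,0,0],[0,0,0,0],[0,0,-1,0],[0,0,-2,0],[0,0,-2,0],[0,0,-2,0]]], hand=0.405)

```text
clock: 13.65
eef_pos: [0.5312, -0.0243, 0.0738]
tool_rot: [0.975, -0.22, 0.005, -0.004]
ft_force: [-0.1, 0.8, -1.6]
grip_width: 0.0598
```

```bash
python3 -c "
from h import *
tilt('t4.png')"
```

```text
t 13.65 tcp [ 0.5312 -0.0243  0.0738] x [ 0.903 -0.429  0.008] y [-0.429 -0.903 -0.01 ] F [-0.1  0.8 -1.6] w 0.0598
tilt candidates (brightness,deg) [(137, 43), (138, 94), (139, 25), (139, 28), (139, 31)]
```

View pics/t4.png

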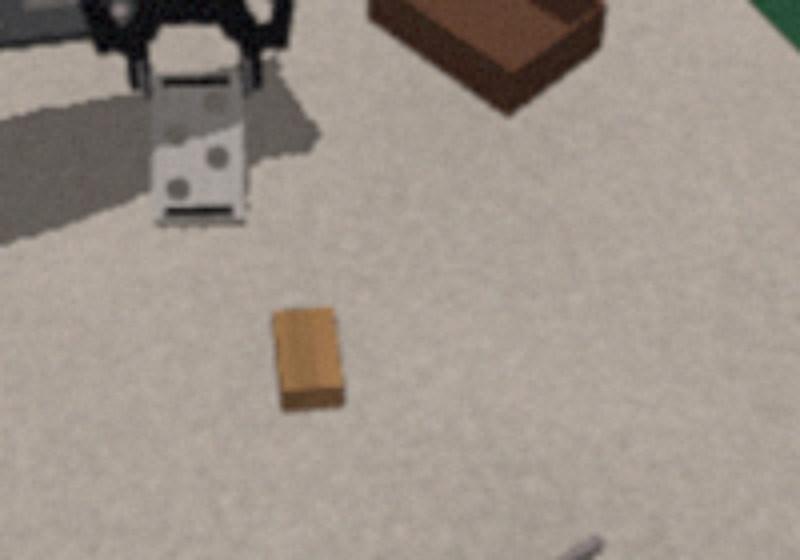

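```bash
cat >> h.py <<'E'
def striptilt(va,vb,sep=.0845):
    "native rows of A and B strips in the side view -> tilt from their separation, and pivot drop"
    o,r=state(); i,K,T=cam('side'); p=np.array(o['eef_pos'])+[0,0,.002]; y=r[:,1]*[1,1,0]/np.hypot(*r[:2,1]); out=[]
    for th in range(0,105,5):
        t=np.radians(th); d=y*np.cos(t)-np.array([0,0,np.sin(t)]); n=y*np.sin(t)+np.array([0,0,np.cos(t)])
        q=proj([p+d*l+n*.009 for l in(-.004,-.004+sep)],K,T)[:,1]; out.append((th,round(q[0]-va,1),round(q[1]-vb,1)))
    print(out)
E
python3 -c "
from h import *
striptilt(81/4+190,211/4+190)"
```

```text
t 13.7 tcp [ 0.5315 -0.0243  0.0742] x [ 0.903 -0.429  0.009] y [-0.429 -0.903 -0.01 ] F [ 0.3  0.2 -1. ] w 0.0602
[(0, np.float64(-6.4), np.float64(-15.0)), (5, np.float64(-6.3), np.float64(-13.0)), (10, np.float64(-6.1), np.float64(-11.1)), (15, np.float64(-5.9), np.float64(-9.4)), (20, np.float64(-5.7), np.float64(-8.0)), (25, np.float64(-5.5), np.float64(-6.8)), (30, np.float64(-5.3), np.float64(-5.8)), (35, np.float64(-5.0), np.float64(-5.1)), (40, np.float64(-4.7), np.float64(-4.6)), (45, np.float64(-4.4), np.float64(-4.3)), (50, np.float64(-4.1), np.float64(-4.3)), (55, np.float64(-3.8), np.float64(-4.5)), (60, np.float64(-3.5), np.float64(-5.0)), (65, np.float64(-3.1), np.float64(-5.6)), (70, np.float64(-2.8), np.float64(-6.5)), (75, np.float64(-2.5), np.float64(-7.6)), (80, np.float64(-2.1), np.float64(-8.9)), (85, np.float64(-1.8), np.float64(-10.4)), (90, np.float64(-1.5), np.float64(-12.0)), (95, np.float64(-1.2), np.float64(-13.8)), (100, np.float64(-0.9), np.float64(-15.8))]
```

```bash
python3 -c "
from h import *
plan((.565,-.118,.083),-25,6)"
```

```text
t 13.75 tcp [ 0.5315 -0.0243  0.0741] x [ 0.903 -0.429  0.009] y [-0.429 -0.903 -0.011] F [0.1 0.9 0.1] w 0.0601
[11.7, 11.7, -1.5, -0.1], [11.7, 11.7, -1.5, -0.1], [11.7, 11.7, -1.5, -0.1], [11.7, 11.8, -1.5, -0.1], [11.7, 11.8, -1.5, -0.1], [11.7, 11.8, -1.5, -0.1]
```

apply_moves(moves=[[[0,0,0,0],[0,0,0,0],[0,0,0,0],[0,0,-4,0],[0,0,-6,0],[0,0,-6,0],[0,0,0,0],[0,0,0,0],[0,0,0,0],[0,0,0,0]]], hand=0.3)

```text
clock: 14.75
eef_pos: [0.5314, -0.0241, 0.0917]
tool_rot: [0.976, -0.22, 0.006, -0.004]
ft_force: [-0.6, -0.0, -1.7]
grip_width: 0.058
```

```bash
python3 -c "
from h import *
state(); i,K,T=cam('side'); a=i[180:270,190:270]; i,K,T=cam('wrist')
cv2.imwrite('pics/t5.png',np.hstack([cv2.resize(a,(341,384))[...,::-1],i[:,60:450,::-1]]))"
```

```text
t 14.75 tcp [ 0.5314 -0.0241  0.0917] x [ 0.903 -0.429  0.009] y [-0.429 -0.903 -0.011] F [-0.6 -0.  -1.7] w 0.058
```

View pics/t5.png

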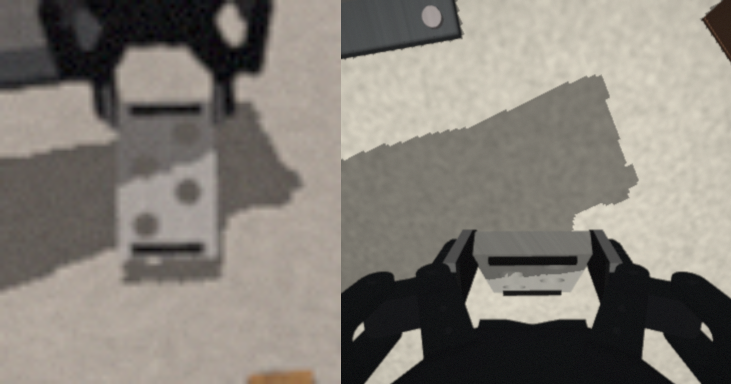

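```bash
cat >> h.py <<'E'
def tri(uvs,cs):
    A=np.vstack([np.eye(3)-np.outer(d,d) for d in D(uvs,cs)]); b=np.concatenate([(np.eye(3)-np.outer(d,d))@(-T[:3,:3].T@T[:3,3]) for d,(K,T) in zip(D(uvs,cs),cs)])
    return np.linalg.lstsq(A,b,rcond=None)[0]
def D(uvs,cs):
    for uv,(K,T) in zip(uvs,cs):
        d=T[:3,:3].T@np.linalg.inv(K)@[*uv,1]; yield d/np.linalg.norm(d)
E
python3 -c "
from h import *
o,r=state(); s=cam('side')[1:]; w=cam('wrist')[1:]
A=tri([(228.7,205.8),(252,260)],[s,w]); B=tri([(229.4,237.9),(251,293)],[s,w]); print(A,B,np.linalg.norm(B-A)); d=B-A; print(d@r[:,1],d@r[:,0],d[2],np.degrees(np.arctan2(-d[2],d@r[:,1])),(A-o['eef_pos'])@r)"
```

```text
t 14.85 tcp [ 0.5313 -0.0241  0.0916] x [ 0.903 -0.429  0.009] y [-0.429 -0.903 -0.011] F [-0.2  0.3 -2.5] w 0.0579
[ 0.53061819 -0.02900391  0.08646644] [ 0.50540199 -0.08281278  0.02843805] 0.08305748176071559
0.060065745594941676 -0.0002161575449560195 -0.058028385811240216 44.011631343710754 [0.00141564 0.0047581  0.00506939]
```

apply_moves(moves=[[[6,6,0,0],[10,10,0,0],[12,12,1,0],[12,12,1,0],[12,12,1,0],[10,10,1,0],[7,7,1,0],[1,1,0,0],[0,0,0,0],[0,0,0,0]]], hand=0.36)

```text
clock: 15.95
eef_pos: [0.5673, -0.1273, 0.0851]
tool_rot: [0.975, -0.221, 0.005, -0.004]
ft_force: [-0.2, 0.5, -1.3]
grip_width: 0.0582
```

```bash
python3 -c "
from h import *
o,r=state(); p=np.array(o['eef_pos']); e=np.array([.423,.906]); q=p[:2]-[.5163,-.222]; print('s',q@e,'lat',q@[.906,-.423]); plan((.565,-.118,.085),-25,1)"
```

```text
t 15.95 tcp [ 0.5673 -0.1273  0.0851] x [ 0.902 -0.431  0.009] y [-0.431 -0.902 -0.01 ] F [-0.2  0.5 -1.3] w 0.0582
s 0.10735335434798063 lat 0.006156021429420955
t 15.95 tcp [ 0.5673 -0.1273  0.0851] x [ 0.902 -0.431  0.009] y [-0.431 -0.902 -0.01 ] F [-0.2  0.5 -1.3] w 0.0582
[-6.1, -7.4, 0.1, -0.5]
```

apply_moves(moves=[[[-3,3,0,0],[-3,4,0,0],[0,4,-1,0],[0,4,-3,0],[0,4,-4,0],[0,4,-4,0],[0,4,-2,0],[0,4,-2,0],[0,4,-1,0],[0,0,0,0]]], hand=0.38)

```text
clock: 16.95
eef_pos: [0.5461, -0.153, 0.1053]
tool_rot: [0.976, -0.218, 0.007, -0.009]
ft_force: [1.0, 3.3, -1.2]
grip_width: 0.0592
```

```bash
python3 -c "
from h import *
o,r=state(); p=np.array(o['eef_pos']); e=np.array([.423,.906]); q=p[:2]-[.5163,-.222]; print('s',q@e,'lat',q@[.906,-.423])
i,K,T=cam('side'); a=i[195:285,210:290]; i,K,T=cam('wrist')
cv2.imwrite('pics/t6.png',np.hstack([cv2.resize(a,(341,384))[...,::-1],i[:,60:450,::-1]]))"
```

```text
t 16.95 tcp [ 0.5461 -0.153   0.1053] x [ 0.905 -0.426  0.009] y [-0.425 -0.905 -0.02 ] F [ 1.   3.3 -1.2] w 0.0592
s 0.07507556716963641 lat -0.0022030185707312333
```

View pics/t6.png

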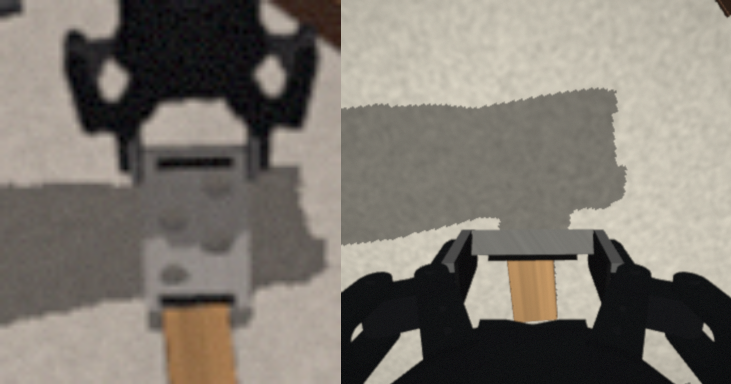

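apply_moves(moves=[[[0,4,-1,0],[0,4,-1,0],[0,4,-1,0],[0,4,0,0],[0,4,0,0],[0,4,0,0],[0,4,0,0],[0,4,0,0],[0,4,0,0],[0,2,0,0]]])

```text
clock: 18.05
eef_pos: [0.5338, -0.1815, 0.1146]
tool_rot: [0.977, -0.214, 0.011, -0.016]
ft_force: [-0.3, 3.6, 2.3]
grip_width: 0.059
```

```bash
cat >> h.py <<'E'
def rs():
    o,r=state(); p=np.array(o['eef_pos']); e=np.array([.423,.906]); q=p[:2]-[.5163,-.222]; print('s',q@e,'lat',q@[.906,-.423])
    return o,r
E
python3 -c "
from h import *
rs()"
```

```text
t 18.05 tcp [ 0.5338 -0.1815  0.1146] x [ 0.908 -0.419  0.015] y [-0.418 -0.908 -0.036] F [-0.3  3.6  2.3] w 0.059
s 0.044082443535181814 lat -0.0012735057533528836
```

apply_moves(moves=[[[0,3,1,0],[0,3,1,0],[0,2,1,0],[0,1,1,0],[0,0,0,0],[0,0,0,0],[0,0,0,0],[0,0,0,0],[0,0,0,0],[0,0,0,0]]])

```text
clock: 19.05
eef_pos: [0.5302, -0.1901, 0.1152]
tool_rot: [0.977, -0.214, 0.013, -0.017]
ft_force: [-0.4, 3.8, 4.4]
grip_width: 0.0591
```

```bash
python3 -c "
from h import *
rs()
i,K,T=cam('side'); a=i[195:285,210:290]; i,K,T=cam('wrist')
cv2.imwrite('pics/t7.png',np.hstack([cv2.resize(a,(341,384))[...,::-1],i[:,60:450,::-1]]))"
```

```text
t 19.05 tcp [ 0.5302 -0.1901  0.1152] x [ 0.908 -0.419  0.018] y [-0.418 -0.908 -0.038] F [-0.4  3.8  4.4] w 0.0591
s 0.03474885148560911 lat -0.0008614721033226202
```

View pics/t7.png

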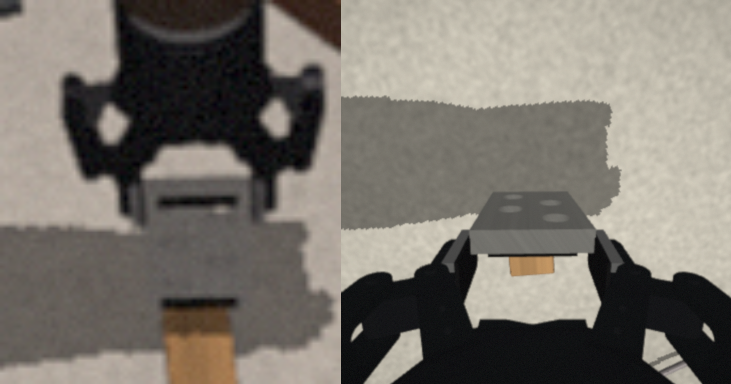

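```bash
python3 -c "
from h import *
o,r=rs(); i,K,T=cam('wrist')
def pt(ul,ur,v):
    z=K[0,0]*60/(ur-ul)/1000; c=np.array([((ul+ur)/2-K[0,2])/K[0,0]*z,(v-K[1,2])/K[1,1]*z,z]); return T[:3,:3].T@(c-T[:3,3])
A=pt(188,316,230); B=pt(211.5,287,192); d=B-A; y=np.array([-.423,-.906,0]); print(A,B,np.linalg.norm(d),d@y,d[2],(A-o['eef_pos'])@y, (A-o['eef_pos'])[2])"
```

```text
t 19.15 tcp [ 0.5302 -0.1901  0.1152] x [ 0.908 -0.418  0.018] y [-0.418 -0.908 -0.038] F [0.1 3.5 4.3] w 0.0593
s 0.03475651806183554 lat -0.0008868185907109337
[ 0.53675201 -0.1763956   0.11883225] [ 0.53482856 -0.18009656  0.02477004] 0.09415463560287196 0.004166693006545145 -0.09406220604968463 -0.015212269180185483 0.003629476733961523
```

apply_moves(moves=[[[0,-5,0,0],[0,-12,0,0],[0,-18,0,0],[0,-20,1,0],[0,-20,1,0],[0,-20,1,0],[0,-18,2,0],[0,-12,2,0],[0,-6,2,0],[0,0,0,0]]], hand=0.36)

```text
clock: 20.2
eef_pos: [0.5853, -0.0679, 0.1013]
tool_rot: [0.976, -0.216, 0.008, -0.009]
ft_force: [-1.2, 1.0, -1.7]
grip_width: 0.0585
```

```bash
python3 -c "
from h import *
rs()"
```

```text
t 20.2 tcp [ 0.5853 -0.0679  0.1013] x [ 0.907 -0.422  0.012] y [-0.422 -0.907 -0.02 ] F [-1.2  1.  -1.7] w 0.0585
s 0.1687534289903194 lat -0.0026815883845355544
```

apply_moves(moves=[[[0,0,2,0],[0,0,2,0],[0,0,2,0],[0,0,2,0],[0,0,1,0],[0,0,1,0],[0,0,1,0],[0,0,0,0],[0,0,0,0],[0,0,0,0]]])

```text
clock: 21.2
eef_pos: [0.5845, -0.0707, 0.0942]
tool_rot: [0.976, -0.219, 0.009, -0.01]
ft_force: [-1.4, 1.1, 1.9]
grip_width: 0.0587
```

```bash
python3 -c "
from h import *
rs()"
```

```text
t 21.2 tcp [ 0.5845 -0.0707  0.0942] x [ 0.904 -0.427  0.014] y [-0.426 -0.904 -0.023] F [-1.4  1.1  1.9] w 0.0587
s 0.16596710577730628 lat -0.002239766730308643
```

apply_moves(moves=[[[0,0,1,0],[0,0,0,0],[0,0,0,0],[0,0,0,0],[0,0,0,0],[0,0,0,0],[0,0,0,0],[0,0,0,0],[0,0,0,0],[0,0,0,0]]], hand=0.406)

```text
clock: 22.2
eef_pos: [0.5846, -0.0707, 0.0932]
tool_rot: [0.976, -0.219, 0.009, -0.01]
ft_force: [-1.0, 1.0, 2.7]
grip_width: 0.06
```

apply_moves(moves=[[[0,0,0,0],[0,0,0,0],[0,0,0,0],[0,0,0,0],[0,0,0,0],[0,0,0,0],[0,0,0,0],[0,0,0,0],[0,0,0,0],[0,0,0,0]]], hand=0.7)

```text
clock: 23.2
eef_pos: [0.5856, -0.0715, 0.0927]
tool_rot: [0.976, -0.219, 0.01, -0.009]
ft_force: [0.1, -0.4, -0.4]
grip_width: 0.0726
```

```bash
python3 -c "
from h import *
rs()
i,K,T=cam('side'); a=i[175:265,210:290]; i,K,T=cam('wrist')
cv2.imwrite('pics/t8.png',np.hstack([cv2.resize(a,(341,384))[...,::-1],i[:,60:450,::-1]]))"
```

```text
t 23.2 tcp [ 0.5856 -0.0715  0.0927] x [ 0.904 -0.427  0.016] y [-0.427 -0.904 -0.022] F [ 0.1 -0.4 -0.4] w 0.0726
s 0.16571699173303805 lat -0.0008784990396711544
```

View pics/t8.png

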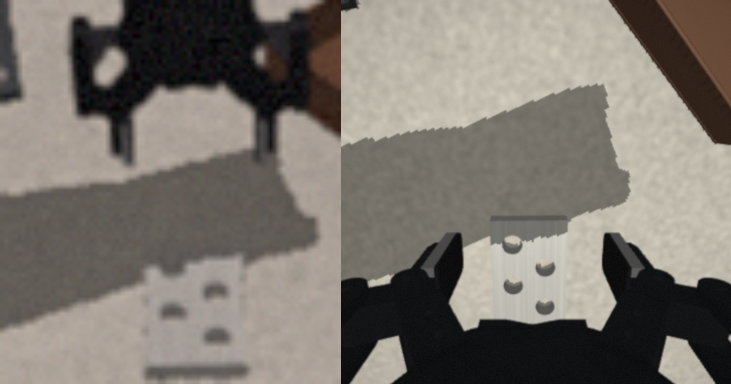

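```bash
python3 -c "
from h import *
i,K,T=cam('wrist'); q=ray([(210,219),(286,219),(211,300),(287,300)],K,T,.015); print(q.round(4),np.linalg.norm(q[1]-q[0]))
i,K,T=cam('top'); g=i.max(2).astype(int); w=ray([(0,0)],K,T,0)
uv=proj([[.5695,-.11,.015]],K,T)[0].round().astype(int); print(uv); c=g[uv[1]-22:uv[1]+23,uv[0]-28:uv[0]+29]; print(np.percentile(c,[5,25,50,75,90,97]))
m=np.zeros(g.shape,np.uint8); m[uv[1]-28:uv[1]+29,uv[0]-34:uv[0]+35]=(g>118)[uv[1]-28:uv[1]+29,uv[0]-34:uv[0]+35]
m=cv2.morphologyEx(cv2.morphologyEx(m,cv2.MORPH_OPEN,np.ones((3,3))),cv2.MORPH_CLOSE,np.ones((9,9))); print(rect(m,K,T,.015))"
```

```text
[[ 0.5546 -0.066   0.015 ]
 [ 0.6071 -0.0912  0.015 ]
 [ 0.5228 -0.1292  0.015 ]
 [ 0.5794 -0.1568  0.015 ]] 0.05822681944647602
[287 206]
[ 45.  75.  92. 102. 117. 124.]
(array([ 0.62153845, -0.14045047]), 78.54182434082031, (85.90321350097656, 20.634885787963867))
```

```bash
python3 -c "
from h import *
plan((.5605,-.122,.05),-25.4,5)"
```

```text
t 23.4 tcp [ 0.5856 -0.0715  0.0927] x [ 0.904 -0.427  0.016] y [-0.427 -0.904 -0.022] F [ 0.4 -1.   0.4] w 0.0723
[-0.2, 11.3, 8.5, 0.0], [-0.2, 11.3, 8.5, 0.0], [-0.2, 11.3, 8.5, 0.0], [-0.2, 11.3, 8.5, 0.0], [-0.2, 11.3, 8.5, 0.0]
```

apply_moves(moves=[[[0,8,3,0],[0,12,6,0],[0,12,7,0],[0,12,8,0],[0,8,8,0],[0,4,6,0],[0,0,4,0],[0,0,0,0],[0,0,0,0],[0,0,0,0]]], hand=1)

```text
clock: 24.4
eef_pos: [0.5592, -0.1269, 0.0443]
tool_rot: [0.975, -0.22, 0.009, -0.009]
ft_force: [-0.6, -0.1, -1.1]
grip_width: 0.0858
```

```bash
python3 -c "
from h import *
plan((.5605,-.122,.021),-25.4,5)
i,K,T=cam('wrist'); save(i,'w9.png',1)
g=i.max(2).astype(int); uv=proj([[.581,-.0786,.015]],K,T)[0]; print(uv)
v=int(uv[1])
for k in (6,12,18): print(k,g[v+k,150:350:4])
print(g[v-25:v+25,int(uv[0])])"
```

```text
t 24.4 tcp [ 0.5592 -0.1269  0.0443] x [ 0.903 -0.429  0.013] y [-0.429 -0.903 -0.022] F [-0.6 -0.1 -1.1] w 0.0858
[-0.2, -1.0, 4.7, -0.0], [-0.2, -1.0, 4.7, -0.0], [-0.2, -1.0, 4.7, -0.0], [-0.2, -1.0, 4.7, -0.0], [-0.2, -1.0, 4.7, -0.0]
[248.76841684 143.04493887]
6 [123 121 123 124 120 115 116 118 120 119 123 117 118 120 118 115 117 116
 116 116 117 115 117 116 120 118 117 118 117 116 114 120 114 115 121 117
 118 121 119 118 121 120 117 118 119 117 119 118 118 116]
12 [120 122 121 123 121 116 118 119 121 122 120 117 117 118 120 114 117 115
 118 117 116 116 116 116 120 118 118 118 116 114 113 118 114 115 120 119
 120 120 118 117 117 116 114 113 119 122 121 122 121 119]
18 [118 121 121 121 119 117 122 123 122 123 119 114 117 119 120 115 115 115
 116 115 115 114 116 116 119 117 118 117 117 115 113 119 115 114 120 118
 119 119 117 119 118 116 113 113 113 113 117 119 116 112]
[119 121 120 120 120 119 119 119 117 117 117 117 116 117 118 117 118 120
 121 119 120 120 119 117 117 102  97 110 117 118 118 118 118 117 118 117
 119 116 117 117 116 117 118 118 118 118 118 117 117 118]
```

apply_moves(moves=[[[0,-2,5,0],[0,-2,5,0],[0,-1,5,0],[0,0,3,0],[0,0,3,0],[0,0,2,0],[0,0,0,0],[0,0,0,0],[0,0,0,0],[0,0,0,0]]])

```text
clock: 25.45
eef_pos: [0.5632, -0.1207, 0.0201]
tool_rot: [0.976, -0.219, 0.01, -0.009]
ft_force: [0.8, -0.3, -0.4]
grip_width: 0.0854
```

```bash
python3 -c "
from h import *
plan((.5605,-.122,.018),-25.4,1)"
```

```text
t 25.45 tcp [ 0.5632 -0.1207  0.0201] x [ 0.904 -0.427  0.015] y [-0.427 -0.904 -0.022] F [ 0.8 -0.3 -0.4] w 0.0854
[-1.9, 2.3, 2.1, 0.1]
```

apply_moves(moves=[[[-2,2,0,0],[0,0,0,0],[0,0,0,0],[0,0,0,0],[0,0,0,0],[0,0,0,0],[0,0,0,0],[0,0,0,0],[0,0,0,0],[0,0,0,0]]], hand=0)

```text
clock: 26.45
eef_pos: [0.5609, -0.1221, 0.021]
tool_rot: [0.976, -0.219, 0.011, -0.009]
ft_force: [-0.3, -0.3, 0.9]
grip_width: 0.0573
```

apply_moves(moves=[[[0,0,-5,0],[0,0,-10,0],[0,0,-15,0],[0,0,-20,0],[0,0,-20,0],[0,0,-20,0],[0,0,-20,0],[0,0,-15,0],[0,0,-8,0],[0,0,0,0]]])

```text
clock: 27.45
eef_pos: [0.5544, -0.1232, 0.1611]
tool_rot: [0.976, -0.219, 0.007, -0.009]
ft_force: [-0.1, 0.1, -2.1]
grip_width: 0.0578
```

```bash
python3 -c "
from h import *
plan((.5025,.188,.15),-16,12)
i,K,T=cam('wrist'); save(i,'w10.png',1)"
```

```text
t 27.45 tcp [ 0.5544 -0.1232  0.1611] x [ 0.904 -0.428  0.011] y [-0.427 -0.904 -0.021] F [-0.1  0.1 -2.1] w 0.0578
[-15.0, -21.6, 0.9, -0.8], [-14.7, -21.8, 0.9, -0.8], [-14.4, -22.0, 0.9, -0.8], [-14.1, -22.2, 0.9, -0.8], [-13.8, -22.4, 0.9, -0.8], [-13.5, -22.6, 0.9, -0.8], [-13.2, -22.7, 0.9, -0.8], [-12.9, -22.9, 0.9, -0.8], [-12.6, -23.1, 0.9, -0.8], [-12.3, -23.3, 0.9, -0.8], [-11.9, -23.4, 0.9, -0.8], [-11.6, -23.6, 0.9, -0.8]
```

apply_moves(moves=[[[-8,-11,0,0],[-15,-22,1,-1],[-15,-23,1,-1],[-15,-24,1,-1],[-15,-24,1,-1],[-15,-24,1,-1],[-15,-24,1,-1],[-15,-24,1,-1],[-14,-24,1,-1],[-14,-24,1,-1]]])

```text
clock: 28.5
eef_pos: [0.4922, 0.1501, 0.1431]
tool_rot: [0.99, -0.141, -0.004, -0.008]
ft_force: [0.2, 0.1, -1.9]
grip_width: 0.0577
```

```bash
python3 -c "
from h import *
plan((.5025,.188,.15),-16,4)"
```

```text
t 28.5 tcp [0.4922 0.1501 0.1431] x [ 0.96  -0.279 -0.01 ] y [-0.279 -0.96  -0.014] F [ 0.2  0.1 -1.9] w 0.0577
[-0.2, -9.8, -1.7, -0.0], [-0.1, -9.8, -1.7, -0.0], [-0.1, -9.8, -1.7, -0.0], [-0.1, -9.8, -1.7, -0.0]
```

apply_moves(moves=[[[0,-8,0,0],[0,-12,0,0],[0,-12,2,0],[0,-6,4,0],[0,0,4,0],[0,0,4,0],[0,0,2,0],[0,0,0,0],[0,0,0,0],[0,0,0,0]]])

```text
clock: 29.5
eef_pos: [0.4993, 0.19, 0.1221]
tool_rot: [0.99, -0.14, -0.008, -0.006]
ft_force: [-0.6, 0.5, -1.9]
grip_width: 0.0577
```

```bash
python3 -c "
from h import *
plan((.5025,.188,.11),-16,1)"
```

```text
t 29.5 tcp [0.4993 0.19   0.1221] x [ 0.961 -0.278 -0.017] y [-0.278 -0.961 -0.009] F [-0.6  0.5 -1.9] w 0.0577
[3.6, 1.0, 12.1, -0.1]
```

apply_moves(moves=[[[2,1,3,0],[2,0,5,0],[0,0,5,0],[0,0,5,0],[0,0,3,0],[0,0,0,0],[0,0,0,0],[0,0,0,0],[0,0,0,0],[0,0,0,0]]])

```text
clock: 30.5
eef_pos: [0.5031, 0.1879, 0.0995]
tool_rot: [0.99, -0.14, -0.008, -0.006]
ft_force: [-0.5, 0.8, -2.3]
grip_width: 0.058
```

```bash
python3 -c "
from h import *
o,r=state()
out=[]
for n,z in(('top',.09),('side',.08)):
    i,K,T=cam(n); u,v=proj([[.5025,.188,z]],K,T)[0].round().astype(int); print(n,u,v,'crop origin',u-32,v-32); out.append(cv2.resize(i[v-32:v+32,u-32:u+32],(256,256),interpolation=cv2.INTER_CUBIC))
i,K,T=cam('wrist'); w=i[100:356,80:430]
c=np.zeros((512+64,800,3),np.uint8); c[:256,:256]=out[0]; c[256:512,:256]=out[1]; c[:399,256:801]=cv2.resize(w,(544,399)); cv2.imwrite('pics/f1.png',c[...,::-1])
for k,n in enumerate(('top','side','wrist')): np.save('pics/f_%s.npy'%n,cam(n)[0])"
```

```text
t 30.5 tcp [0.5031 0.1879 0.0995] x [ 0.96  -0.278 -0.017] y [-0.278 -0.961 -0.01 ] F [-0.5  0.8 -2.3] w 0.058
top 179 230 crop origin 147 198
side 189 163 crop origin 157 131
```

View pics/f1.png

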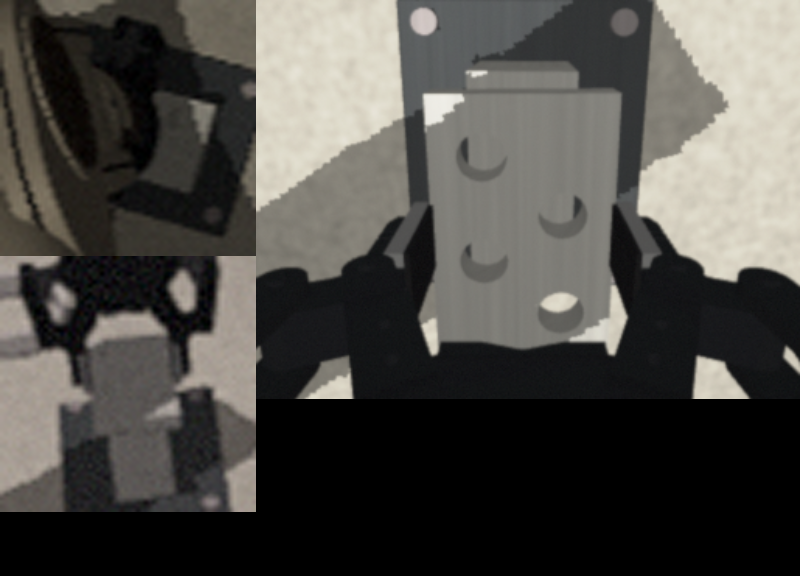

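```bash
cat > fin.py <<'E'
from h import *
def N(p): p=np.array(p,float); return np.c_[(p[:,0]-256)/1.5543+80,p[:,1]/1.5586+100]
o,r=state(); i,K,T=cam('wrist'); p=np.array(o['eef_pos'])
e=np.array([np.cos(np.radians(74)),np.sin(np.radians(74))]); l=np.array([e[1],-e[0]])
H=ray(N([(482,157),(563,215),(485,262),(561,312)]),K,T,.0935)[:,:2]
C=ray(N([(424,93),(621,93)]),K,T,.0935)[:,:2]
B=ray(N([(424,21),(624,21)]),K,T,.017)[:,:2]; E=ray(N([(466,70),(579,70)]),K,T,.06)[:,:2]
for n,q in(("holes",H),("plate end",C),("bolts",B),("block end",E)): print(n,q.round(4).tolist(),"along",((q-p[:2])@e*1000).round(1),"lat",((q-p[:2])@l*1000).round(1),"mean",q.mean(0).round(4))
print("hole-axis",np.degrees(np.arctan2(*((H[0]-H[2])[::-1]))),np.degrees(np.arctan2(*((H[1]-H[3])[::-1]))), "bolt axis",np.degrees(np.arctan2(*((B[1]-B[0])[::-1])))+90,"blockend",np.degrees(np.arctan2(*((E[1]-E[0])[::-1])))+90)
print("jig from block end",E.mean(0)-.046*e)
E
python3 fin.py
```

```text
t 30.8 tcp [0.503  0.1878 0.0994] x [ 0.96  -0.278 -0.017] y [-0.278 -0.96  -0.009] F [ 0.4 -0.3 -1.9] w 0.0576
holes [[0.4981, 0.2171], [0.5176, 0.1911], [0.488, 0.1817], [0.5077, 0.1562]] along [ 26.9   7.3 -10.  -29.1] lat [-12.8  13.1 -12.7  13.2] mean [0.5029 0.1865]
plate end [[0.4872, 0.2413], [0.5446, 0.2248]] along [47.1 47.1] lat [-29.9  29.7] mean [0.5159 0.233 ]
bolts [[0.4774, 0.2666], [0.5653, 0.2411]] along [68.7 68.4] lat [-46.4  45.2] mean [0.5213 0.2538]
block end [[0.4961, 0.2424], [0.5368, 0.2308]] along [50.7 50.6] lat [-21.7  20.6] mean [0.5165 0.2366]
hole-axis 74.06889815646801 74.13665142236177 bolt axis 73.8434307806094 blockend 73.9436403627228
jig from block end [0.50377559 0.19238565]
```

```bash
python3 -c "
from h import *
o,r=state(); K,T=cam('top')[1:]; p=np.array(o['eef_pos']); e=np.array([np.cos(np.radians(74)),np.sin(np.radians(74))]); l=np.array([e[1],-e[0]])
f=lambda q,z:[((ray(np.array(q)/4+[147,198],K,T,z)[:,:2]-p[:2])@a*1000).round(1).tolist() for a in(e,l)]
print('plate end',f([(213,100),(190,192)],.0935),'foot corner',f([(222,235)],.012),'bolts',f([(249,90),(212,215)],.017))"

```

```text
t 30.85 tcp [0.503  0.1878 0.0993] x [ 0.96  -0.278 -0.017] y [-0.278 -0.96  -0.009] F [ 0.8  0.7 -1.8] w 0.0578
plate end [[-50.4, -53.2], [32.4, -29.6]] foot corner [[-73.6], [-60.1]] bolts [[-63.4, -63.3], [43.8, -48.0]]
```

apply_moves(moves=[[[-1,-2,0,0],[0,-2,1,0],[0,-1,2,0],[0,0,2,0],[0,0,2,0],[0,0,1,0],[0,0,0,0],[0,0,0,0],[0,0,0,0],[0,0,0,0]]])

```text
clock: 31.9
eef_pos: [0.5032, 0.1934, 0.0904]
tool_rot: [0.99, -0.14, -0.008, -0.006]
ft_force: [0.2, -1.0, -2.1]
grip_width: 0.058
```

```bash
python3 -c "
from h import *
o,r=state(); p=np.array(o['eef_pos']); e=np.array([np.cos(np.radians(74)),np.sin(np.radians(74))]); l=np.array([e[1],-e[0]]); d=p[:2]-[.503,.1878]; print('moved along',d@e*1000,'lat',d@l*1000)
i,K,T=cam('wrist'); g=i.max(2).astype(int); cv2.imwrite('pics/w_last.png',i[...,::-1])
for z,a,b,n in((p[2]-.006,50,-15,'plate end'),(.06,55,-10,'block/plate end lat-10')):
  for s in range(38,62,1):
    q=p+0; q[:2]+=e*s/1000+l*b/1000; q[2]=z; u=proj([q],K,T)[0].round().astype(int); print(s,g[u[1],u[0]],end=' | ')
  print(n)"
```

```text
t 31.9 tcp [0.5032 0.1934 0.0904] x [ 0.96  -0.278 -0.017] y [-0.278 -0.961 -0.009] F [ 0.2 -1.  -2.1] w 0.058
moved along 5.434378728464759 lat -1.3984963734832694
38 130 | 39 131 | 40 129 | 41 131 | 42 130 | 43 131 | 44 130 | 45 132 | 46 131 | 47 120 | 48 100 | 49 104 | 50 85 | 51 56 | 52 54 | 53 52 | 54 54 | 55 55 | 56 54 | 57 73 | 58 97 | 59 96 | 60 96 | 61 96 | plate end
38 131 | 39 131 | 40 131 | 41 131 | 42 131 | 43 123 | 44 108 | 45 102 | 46 99 | 47 102 | 48 101 | 49 103 | 50 95 | 51 57 | 52 53 | 53 54 | 54 55 | 55 56 | 56 59 | 57 95 | 58 95 | 59 97 | 60 97 | 61 98 | block/plate end lat-10
```

```bash
python3 -c "
from h import *
o,r=state(); p=np.array(o['eef_pos']); e=np.array([np.cos(np.radians(74)),np.sin(np.radians(74))]); l=np.array([e[1],-e[0]])
i,K,T=cam('wrist'); g=cv2.cvtColor(i,cv2.COLOR_RGB2GRAY)
for s in(-1,1):
    q=p+0; q[:2]+=e*.0645+l*s*.046; q[2]=.017; u=proj([q],K,T)[0].round().astype(int); c=i[u[1]-14:u[1]+15,u[0]-14:u[0]+15].astype(int)
    m=((c[...,0]-c[...,2])>3)&(c.max(2)>80); m=m.astype(np.uint8); n,_,st,ce=cv2.connectedComponentsWithStats(m)
    for k in range(1,n):
        if st[k,4]>25: w=ray(ce[k]+u-14,K,T,.017)[0,:2]-p[:2]; print(s,st[k],w@e*1000,w@l*1000)
# plate holes: darker than the plate's top
q=lambda a,b:proj([np.r_[p[:2]+e*a+l*b,p[2]-.006]],K,T)[0]
for a,b in((.0268,-.0128),(.0072,.0132),(-.0092,-.0128)):
    u=q(a,b).round().astype(int); print('hole centre px',u,'profile',g[u[1],u[0]-26:u[0]+27:2].tolist())
"
```

```text
t 31.95 tcp [0.5032 0.1934 0.0904] x [ 0.96  -0.278 -0.017] y [-0.278 -0.961 -0.009] F [ 0.1 -0.2 -1.6] w 0.0579
-1 [  6   6  19  19 277] 63.445357350189916 -45.22321163620774
1 [ 0  0 29  2 32] 73.741264794268 45.93015637169682
1 [  7   8  18  18 251] 62.84857396930443 46.6559281962394
hole centre px [225 201] profile [129, 131, 131, 131, 128, 95, 93, 77, 56, 111, 128, 125, 125, 128, 130, 129, 127, 126, 128, 127, 120, 112, 128, 127, 127, 131, 129]
hole centre px [278 238] profile [128, 128, 129, 128, 127, 102, 116, 127, 129, 128, 126, 126, 127, 131, 129, 128, 127, 107, 93, 92, 99, 128, 127, 127, 129, 130, 133]
hole centre px [227 267] profile [126, 128, 129, 129, 126, 110, 92, 93, 93, 105, 122, 126, 126, 127, 129, 128, 127, 122, 102, 93, 100, 125, 125, 124, 127, 127, 126]
```

```bash
python3 -c "
from h import *
workorder.job_done(); state()"
```

```text
the job is handed in; nothing more can be done
the job is handed in; nothing more can be done
```

The plate is turned over, strips down, and held still over the jig's block. I handed the job in at about 32 s of the 64 s allowed; no verdict was reported.

**How it went:**
- I gripped the plate near one end and eased the grip, so it swung to about 44° between the pads.
- Pushing its lower end against the rest block brought it upright.
- I set it on its end on the open table. It tipped over by itself when I opened the fingers, landing strips down, so I never needed the push.
- I then gripped it across the middle and carried it over the jig.

**Last checks:**
- **Hold:** the fingers were closed on the plate at 58 mm. The wrist force was about the plate's weight, with no sign of contact with the jig.
- **Level:** the tool was tilted about 0.02 rad.
- **Height:** the smooth face was at about 84 mm, which puts the strips about 9 to 10 mm above the block.
- **Position:** before the final shift, the wrist and top cameras agreed that the plate had to move about 5.5 mm along the block. After it, a wrist check on the foot's bolt heads put the plate within about 1.5 mm along and 0.5 mm across. That check relies on a bolt spacing I measured from the top picture.
- **Direction:** the plate and block axes were both at about 74°.

**What disagreed or was not checked:**
- The top and wrist cameras differed by about 5 mm in absolute position, so I relied on plate-to-jig differences within each picture.
- Across the block, the top view asked for a larger correction (1.5 to 3.5 mm) than the wrist view (0.7 mm). I moved it about 1.4 mm.
- I did not see the threaded holes directly through the plate holes.
- I did not re-measure the tray, tape roll or screwdriver at the end, but nothing was moved near them.

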